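Put the hand brush away and shut the sliding hatch

ROBOT

A 6-joint arm with a two-finger parallel gripper is mounted at the origin on a cart in front of the work surface, level with it; the furniture and walls round the work are solid. World frame = base frame: x ahead of the robot, y to its left, z up, the work surface at z = 0. Lengths are in m, angles in rad, forces in N, time in s.
With the tool pointing down it reaches from about 0.3 to 0.775 m from the base axis. Payload 14.6 kg.
Tool frame: the origin (TCP) lies on the centre line of the jaws, within the pads' length; the fingertips stand 19 mm ahead of it and the grasp point (between the pads) is the TCP; z points along the fingers, y is the direction in which the jaws open and shut (so a half turn about z gives the same grasp; the last joint's range is limited). The gripper opens to 94 mm and grips with 3 to 60 N. Pads are 16 mm wide; open, the fingers measure 119 mm over their backs; the gripper's body (75 mm by 177 mm) begins 78 mm behind the grasp point.
Start: joints at [-1.211, 0.3, 1.521, -0, 1.321, -0.067], TCP at [0.228, -0.501, 0.224] pointing down, gripper open.
Joint ranges: [-3.03, 3.03], [-0.79, 2.21], [0.23, 2.52], [-1.04, 4.18], [0, 3.07], [-2.55, 2.55]. Speed limits (rad/s): [2.22, 2.22, 2.57, 3.14, 3.14, 3.14].

INTERFACE

Orientations are given as [roll, pitch, yaw] about the fixed x, y, z axes, in that order (R = Rz(yaw) Ry(pitch) Rx(roll)).
In Python, from station import ctrl gives the robot as it stands. The module is installed in compiled form; this text tells all that it offers.
- The arm moves only by the shell command python3 -m creep 'ROWS' [FORCE]. ROWS is a JSON object of lists of equal length, an entry for each row: "translation": the shift along the world's x, y, z in mm, a list of three; "yaw": the turn about the world's z in rad; "gripper": the closure in counts, from 0 (fully open) to 255 (shut). A call has 1 to 5 rows; each row is the pose to reach, as a shift and turn from the pose measured when the call began; what a row does not reach only later rows make up. A row lasts 1/12 s, in which the tool goes at most 41.7 mm and 7.16 degrees, less where a joint would pass 70% of its speed; a pose out of reach is approached as far as the arm can. A call with a gripper value outside its range is refused whole. The fingers move at their own pace and stop on an object; FORCE is the grip in N (left out, the last holds). Time passes only in rows, so rows that repeat a pose let the fingers close. It gives the time, the measured TCP pose, the force and the opening at its end, in the units of the state.
- ctrl.get_obs(): the state, without advancing time (a new reading comes with each control period).
- ctrl.camera(name): name is "scene" or "top"; returns a dict with "pixels" (384x512x3 uint8, red, green, blue), "depth" (384x512 float32, m along the optical axis (not along the pixel's ray), 0 where there is no reading), "fx", "fy", "cx", "cy" (pixels), "R" (3x3) and "t" (3): a world point X has camera coordinates R X + t. Camera axes: x right, y down, z forward; pixel columns grow to the right and rows downward; lengths in m; the calibration is good to about 2 mm. A picture is of the moment at which its call begins.
- ctrl.hand_in(): hands the job in, once; it reports no verdict.
The state is a dict: "time_s": time; "qpos": joint angles; "joint_vel": joint speeds; "tau": joint torques, N m; "ee_pos": TCP position; "eef_rot": TCP orientation; "force": force on the tool from outside, world axes, zero at the start; "moment": the same for the moment, N m; "grip_width": finger opening in m.
Only numpy, scipy, OpenCV 4.12 (cv2) and the standard library are available. Lean on these libraries where they do the work, as an engineer would, in place of code of your own. Each camera call takes 0.05 s, during which the arm holds its last target. There are 200 camera calls.

TASK

Put the hand brush flat into the open compartment of the wooden tool case, then push the case's sliding hatch shut, slowly at the end, until its catch snaps and the hatch stays fully home against the cork buffer. Stop pushing when you feel it come up against the buffer, so that it is not rammed, and leave the wooden billet, the whetstone and the gouge where they are.

Things in the scene. Friction and masses are not known exactly. Their poses are not given: they have to be found in the camera images.
- case: Low wooden tool case, 220 x 400 mm, 70 mm high over its guide rails, fixed to the bench. Origin: centre of its underside, z up. The hatch runs along the case's own y and shuts towards +y. The open compartment spans x -98 to +98, y 0 to +150 mm; floor 6 mm, rim 52 mm above the bench. The -y half has a fixed deck on which the open hatch lies.
- keeper_block (a point): Point fixed on top of the case's +y end block (case frame x 0, y +175, z 52 mm). On the block sits the keeper: a bar with a cork buffer, and at x +44 to +86 mm, y from +114 mm, up to 88 mm high, a sprung steel roller, the catch. The keeper is clamped at an unmeasured setting: the buffer's face lies anywhere from y +152 to +176 mm (case frame).
- hatch (a joint): Hatch travel towards shut, m; 0 = fully open, leading edge at case y -2 mm; starts at 0 to 0.015. It meets the firm buffer somewhere from 0.154 to 0.178. Drag 1 N plus 6 N at 0.1 m/s; from 10 mm before the buffer the catch resists with up to about 10 N; the last 2 mm it draws the hatch home and keeps it there. Push these last 30 mm at about 10 mm/s: over 40 N on the buffer is ramming.
- pull (a point): Centre of the top face of the hatch's pull, a wooden block 70 mm along the case's x, 16 mm along its y, standing 26 mm above the hatch; its top is 88 mm above the bench. It moves with the hatch, 100 mm behind the leading edge. Push it on its flat -y side, or pinch it across the 16 mm.
- brush: Hand brush, 123 mm along its x, 60 mm along its y, 39 mm high, lying on the bench on its bristles: a wooden back (the upper 18 mm) over a block of stiff bristles. Origin at the centre of its underside, z up. Grip it across its 60 mm width, on the back. Weight about 100 g.
- billet: Bystander: plain split wooden block, 56 x 104 x 46 mm; origin at the centre of its underside. Leave it.
- stone: Bystander: grey whetstone, 87 x 156 x 27 mm; origin at the centre of its underside. Leave it.
- gouge: Bystander: gouge with a dark handle, 225 x 72 x 27 mm; origin at the centre of its underside. Leave it.

How it is judged:
On the way, in this order (a step that is already met when the one before it is completed fails the run):
1. the hand brush lies in the open compartment, let go (x of brush in the frame of case between -0.08 and 0.08 m and y of brush in the frame of case between 0 and 0.15 m and height (world z) of brush below 0.04 m and contact force between the fingers and brush below 0.1 N), for 0.2 s.
2. the hatch is shut against the buffer (value of joint hatch above 0.15 m and contact force between buffer and hatch above 0.5 N), for 0.2 s.
At the end, for the whole second after the job is handed in: The hatch is shut past its catch and rests against the cork buffer by itself (pressing on it with more than 0.5 N, travel over 150 mm), and the hand brush lies at rest in the compartment under it (origin within the compartment, lower than 40 mm above the bench) (all of step 2 and x of brush in the frame of case between -0.08 and 0.08 m and y of brush in the frame of case between 0 and 0.15 m and height (world z) of brush below 0.04 m and linear speed of brush below 0.02 m/s); the robot touches nothing.
It fails at once if the hatch is rammed against the buffer (over 40 N) (contact force between buffer and hatch above 40 N).
It fails at once if a bystander (billet, whetstone or gouge) is shifted by more than 30 mm (distance of any of billet, stone, gouge from where it was at the start of the episode above 0.03 m).
It also fails if it takes over 54 s, if anything falls off the work surface, if the arm or the gripper's body presses on something with over 40 N, if the wrist force passes 120 N, or if a joint passes its speed limit or range.

## Working session

There is one attempt and no reset: what is moved stays moved. The work goes in short steps, Python scripts to look and compute and a shell command to move; the robot and the scene stay as the last step left them, time stands still between calls to the robot, and variables do not carry over. Pictures are saved under pics/ and viewed, about 8 in all and at most 12, crops included, and the job is handed in when it is done.

```bash
mkdir -p pics; cat > h.py <<'E'
import numpy as np, cv2
from station import ctrl
def grab(n):
    c=ctrl.camera(n); R=np.array(c["R"]);t=np.array(c["t"])
    d=c["depth"];v,u=np.mgrid[:384,:512]
    P=np.stack([(u-c["cx"])/c["fx"]*d,(v-c["cy"])/c["fy"]*d,d],-1)
    W=(P-t)@R; W[d==0]=np.nan
    return c["pixels"],W,c
def save(n,im): cv2.imwrite("pics/"+n,cv2.cvtColor(im,cv2.COLOR_RGB2BGR))
E
python3 - <<'E'
from h import *
for n in("top","scene"):
    im,W,c=grab(n); save(n+"0.png",im); np.savez(n+"0.npz",im=im,W=W)
    print(n,-np.array(c["R"]).T@c["t"],np.array(c["R"])[2])
o=ctrl.get_obs();print(o)
E
```

```text
top [0.01612712 0.27385555 1.67598976] [ 0.33740543 -0.14954463 -0.92940517]
scene [ 0.14769767 -1.25324129  0.97288536] [ 0.2732607   0.79343923 -0.54385915]
{'time_s': 0.1, 'qpos': array([-1.21059356e+00,  3.00406063e-01,  1.52150873e+00, -2.12752265e-06,
        1.32067465e+00, -6.65662414e-02]), 'joint_vel': array([ 7.08427970e-04, -1.57697004e-03, -1.58417056e-03,  5.55064301e-05,
        2.48684799e-03, -1.63932637e-03]), 'tau': array([ 1.48039460e-03, -5.32645190e+01, -3.53281224e+01,  7.09560653e-02,
        2.34573882e-02, -6.72238798e-05]), 'ee_pos': array([ 0.22760347, -0.5004699 ,  0.2239526 ]), 'eef_rot': array([-3.14059794e+00, -6.42467328e-05,  4.26769508e-01]), 'force': array([0.3120657 , 0.68206008, 0.32223889]), 'moment': array([-0.00674723, -0.00147699, -0.04497564]), 'grip_width': 0.09409925135440084}
```

View pics/top0.png

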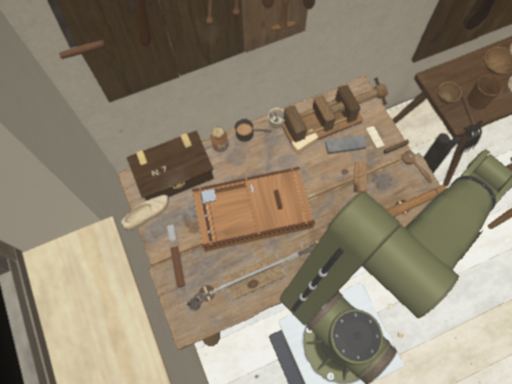

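View pics/scene0.png

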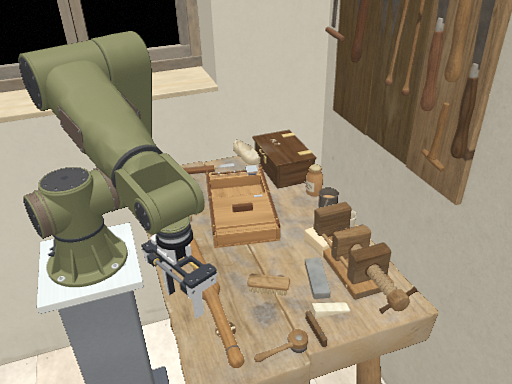

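Top view: the case is at (195–313, 170–245), with the pull at (278,198) and the roller at (208,196), so it shuts towards image left (world +y). The brush is at (360,177) in top and (268,283) in scene. The stone is at (345,145) in top.

```bash
python3 - <<'E'
from h import *
def rect(n,box,zr,nm):
    f=np.load(n+"0.npz");W=f["W"];u0,u1,v0,v1=box
    w=W[v0:v1,u0:u1].reshape(-1,3);w=w[(w[:,2]>zr[0])&(w[:,2]<zr[1])]
    if len(w)<5: print(nm,len(w));return
    r=cv2.minAreaRect((w[:,:2]*1000).astype(np.float32)); print(nm,n,len(w),np.round(r[0]),np.round(r[1]),round(r[2],1),"med",np.round(np.median(w,0),3),"z",np.round(np.percentile(w[:,2],[5,95]),3))
rect("top",(345,375,158,197),(.03,.05),"brush")
rect("scene",(240,295,270,297),(.03,.05),"brush")
rect("top",(188,318,165,250),(.05,.12),"case")
rect("top",(188,318,165,250),(.045,.058),"case rim")
rect("top",(188,318,165,250),(.058,.075),"rails/hatch")
rect("top",(265,290,185,212),(.076,.1),"pull")
rect("scene",(225,258,200,215),(.076,.1),"pull")
rect("top",(195,222,180,210),(.075,.11),"roller")
rect("scene",(240,262,160,180),(.072,.11),"roller")
rect("top",(320,370,130,158),(.015,.035),"stone")
f=np.load("top0.npz")
a=cv2.resize(f["im"][160:255,185:320],None,fx=5.5,fy=5.5,interpolation=cv2.INTER_CUBIC); save("casecrop.png",a)
W=f["W"]
for v in(190,205,215):print(v,[tuple(np.round(W[v,u]*1000).astype(int)) for u in range(195,316,6)])
E
```

```text
brush top 352 [ 488. -333.] [ 45. 122.] 61.5 med [ 0.486 -0.332  0.038] z [0.032 0.045]
brush scene 509 [ 488. -334.] [ 47. 120.] 59.2 med [ 0.488 -0.337  0.038] z [0.032 0.042]
case top 4757 [530.  90.] [454. 309.] 67.4 med [0.533 0.033 0.062] z [0.052 0.105]
case rim top 1549 [526.  93.] [445. 300.] 68.7 med [0.53  0.048 0.053] z [0.046 0.058]
rails/hatch top 3038 [522.  93.] [444. 310.] 69.7 med [0.517 0.021 0.063] z [0.059 0.071]
pull top 88 [517. -10.] [16. 71.] 79.3 med [ 0.516 -0.01   0.086] z [0.078 0.092]
pull scene 104 [517. -14.] [24. 69.] 77.9 med [ 0.516 -0.013  0.085] z [0.077 0.09 ]
roller top 159 [632. 202.] [66. 58.] 78.3 med [0.625 0.21  0.085] z [0.077 0.091]
roller scene 86 [635. 210.] [52. 62.] 70.9 med [0.629 0.211 0.086] z [0.073 0.09 ]
stone top 561 [ 655. -349.] [169.  98.] 73.8 med [ 0.637 -0.339  0.025] z [0.017 0.032]
190 [(np.int64(673), np.int64(246), np.int64(67)), (np.int64(666), np.int64(226), np.int64(64)), (np.int64(663), np.int64(206), np.int64(48)), (np.int64(640), np.int64(188), np.int64(86)), (np.int64(649), np.int64(165), np.int64(39)), (np.int
[... 1942 characters left out ...]
4(180), np.int64(9)), (np.int64(555), np.int64(159), np.int64(0)), (np.int64(545), np.int64(139), np.int64(7)), (np.int64(536), np.int64(119), np.int64(4)), (np.int64(528), np.int64(99), np.int64(2)), (np.int64(503), np.int64(85), np.int64(55)), (np.int64(493), np.int64(66), np.int64(62)), (np.int64(482), np.int64(48), np.int64(70)), (np.int64(476), np.int64(27), np.int64(60)), (np.int64(466), np.int64(9), np.int64(65)), (np.int64(457), np.int64(-10), np.int64(69)), (np.int64(449), np.int64(-30), np.int64(67)), (np.int64(440), np.int64(-49), np.int64(69)), (np.int64(433), np.int64(-69), np.int64(62)), (np.int64(427), np.int64(-91), np.int64(51)), (np.int64(430), np.int64(-122), np.int64(2))]
```

View pics/casecrop.png

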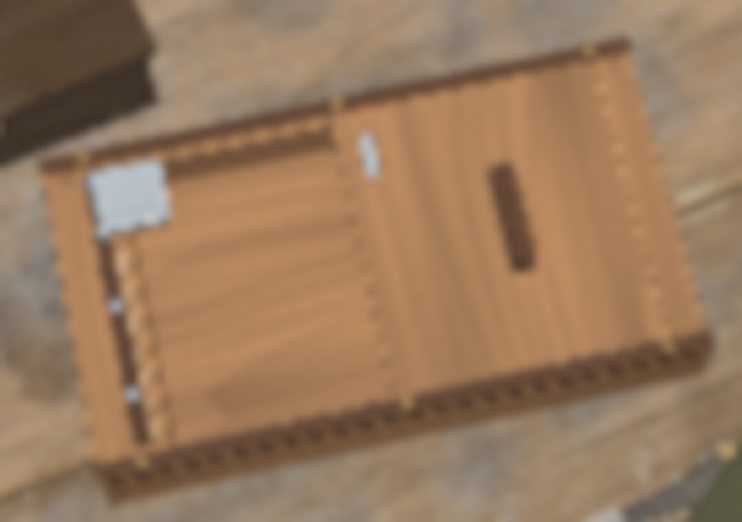

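The crop shows the rail-top corners at (40,165), (630,42), (712,340) and (98,470), and the pull at (512,217). I'll cast those onto z = 0.07.

```bash
python3 - <<'E'
from h import *
im,W,c=grab("top");R=np.array(c["R"]);C=-R.T@c["t"]
def ray(p,z,off=(185,160),s=5.5):
    u=(p[0]+.5)/s-.5+off[0];v=(p[1]+.5)/s-.5+off[1]
    d=R.T@[(u-c["cx"])/c["fx"],(v-c["cy"])/c["fy"],1]; return (C+d*(z-C[2])/d[2])[:2]
q=np.array([ray(p,.07) for p in((40,162),(630,40),(713,338),(97,468))])
print(q.round(3),np.linalg.norm(q-np.roll(q,-1,0),axis=1).round(3))
r=cv2.minAreaRect((q*1000).astype(np.float32));print(r)
o=q.mean(0);ey=(q[0]-q[1])+(q[3]-q[2]);ey/=np.linalg.norm(ey);ex=np.array([ey[1],-ey[0]])
print("centre",o,"ex yaw",np.arctan2(ex[1],ex[0]),"ey",ey)
f=lambda p:np.round([(p-o)@ex,(p-o)@ey],3)
print("pull",ray((512,217),.088),f(ray((512,217),.088)),"roller",f(np.array([.632,.204])))
print("hatch lead",f(ray((345,200),.062)),f(ray((395,400),.062)),"buffer face right edge",[f(ray(p,z)) for p in((135,260),(165,430)) for z in(.052,.07)])
print("compartment target",o+ey*.07)
E
```

```text
[[ 0.68   0.255]
 [ 0.603 -0.134]
 [ 0.395 -0.094]
 [ 0.474  0.295]] [0.397 0.212 0.397 0.21 ]
((537.4066772460938, 80.58634948730469), (397.5130920410156, 211.82879638671875), 78.79700469970703)
centre [0.5379443  0.08042089] ex yaw -0.19834885212170159 ey [0.19705083 0.98039327]
pull [ 0.51517523 -0.0076605 ] [-0.005 -0.091] roller [0.068 0.14 ]
hatch lead [0.039 0.01 ] [-0.1    0.007] buffer face right edge [array([0.031, 0.151]), array([0.025, 0.15 ]), array([-0.085,  0.153]), array([-0.09 ,  0.152])]
compartment target [0.55173786 0.14904842]
```

Checks: the rail rectangle comes out at 397×211 mm against the 400×220 given. The pull is at case y −91 mm, so the hatch travel is about 0.011. The brush agrees in both views at (0.488, −0.334), long axis −30°. The tool yaw needs to go from 0.427 to −0.524. Moving over the brush.

```bash
python3 -m creep '{"translation":[[40,25,0],[72,46,0],[104,67,0],[136,87,0],[168,108,0]],"yaw":[-0.12,-0.24,-0.36,-0.48,-0.6],"gripper":[0,0,0,0,0]}' 15
```

```text
time_s: 0.57
ee_pos: [0.3897, -0.3961, 0.2239]
eef_rot: [-3.141, 0.0, -0.148]
force: [0.8, -0.4, -0.0]
grip_width: 0.0939
```

```bash
python3 -m creep '{"translation":[[30,20,-20],[60,40,-45],[98,62,-70],[98,62,-90],[98,62,-90]],"yaw":[-0.12,-0.24,-0.36,-0.376,-0.376],"gripper":[0,0,0,0,0]}'
python3 - <<'E'
from h import *
im,W,c=grab("scene"); save("over.png",cv2.resize(im[200:340,180:360],None,fx=4,fy=4))
o=ctrl.get_obs();print(o["ee_pos"],o["eef_rot"],o["qpos"])
E
```

```text
time_s: 0.98
ee_pos: [0.488, -0.3309, 0.1286]
eef_rot: [-3.139, 0.008, -0.522]
force: [-0.5, -0.0, -1.0]
grip_width: 0.094
[ 0.48742802 -0.3325576   0.1313228 ] [-3.13989336  0.00529431 -0.52110912] [-6.61197034e-01  4.79065767e-01  1.49869903e+00  1.02490497e-03
  1.16930776e+00  1.43030980e+00]
```

View pics/over.png

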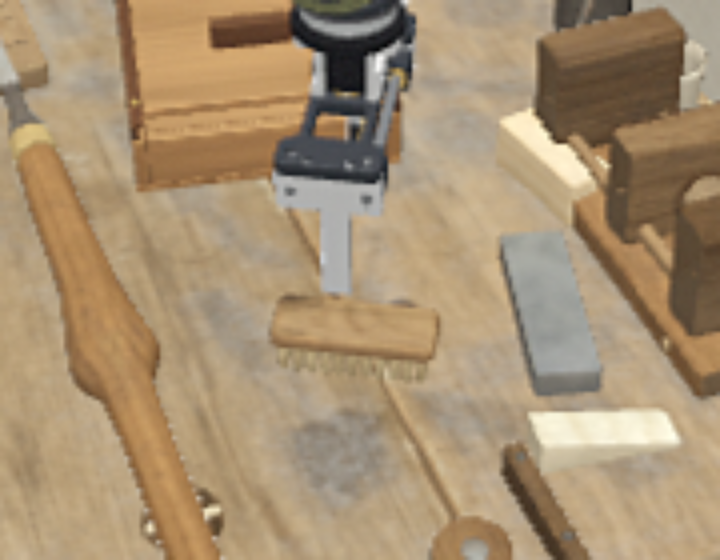

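The jaws are centred across the brush (back at (355,325)) and lined up with its width. Descending, then closing.

```bash
python3 -m creep '{"translation":[[0,-1,-30],[0,-1,-60],[0,-1,-85],[0,-1,-101],[0,-1,-101]],"yaw":[0,0,0,0,0],"gripper":[0,0,0,0,0]}'
python3 -m creep '{"translation":[[0,0,0],[0,0,0],[0,0,0],[0,0,0],[0,0,0]],"yaw":[0,0,0,0,0],"gripper":[255,255,255,255,255]}' 15
```

```text
time_s: 1.45
ee_pos: [0.4857, -0.3339, 0.0286]
eef_rot: [-3.14, 0.009, -0.521]
force: [-1.1, 0.3, 0.7]
grip_width: 0.0941
time_s: 1.87
ee_pos: [0.486, -0.3342, 0.0296]
eef_rot: [-3.14, 0.007, -0.521]
force: [0.1, 0.7, 0.8]
grip_width: 0.0639
```

```bash
python3 -m creep '{"translation":[[0,0,0],[0,0,0],[0,0,15],[0,0,35],[0,0,60]],"yaw":[0,0,0,0,0],"gripper":[255,255,255,255,255]}' 15
python3 -m creep '{"translation":[[0,20,25],[0,50,50],[5,80,70],[10,110,80],[15,140,80]],"yaw":[0.05,0.1,0.17,0.25,0.323],"gripper":[255,255,255,255,255]}'
```

```text
time_s: 2.28
ee_pos: [0.4854, -0.3337, 0.0892]
eef_rot: [-3.139, 0.01, -0.521]
force: [0.8, -0.2, -1.2]
grip_width: 0.0455
time_s: 2.7
ee_pos: [0.5012, -0.1927, 0.172]
eef_rot: [-3.14, 0.006, -0.194]
force: [0.5, 0.0, -0.3]
grip_width: 0.0451
```

```bash
python3 -m creep '{"translation":[[6,38,0],[12,76,0],[18,114,0],[24,152,0],[30,190,0]],"yaw":[0,0,0,0,0],"gripper":[255,255,255,255,255]}'
python3 -m creep '{"translation":[[6,38,0],[12,76,0],[18,114,0],[22,150,0],[22,160,0]],"yaw":[0,0,0,0,0],"gripper":[255,255,255,255,255]}'
python3 - <<'E'
from h import *
im,W,c=grab("scene"); save("over2.png",cv2.resize(im[100:260,170:350],None,fx=3.5,fy=3.5))
im,W,c=grab("top"); save("over2t.png",cv2.resize(im[140:270,170:340],None,fx=4,fy=4))
E
```

```text
time_s: 3.12
ee_pos: [0.5311, -0.0008, 0.1722]
eef_rot: [-3.14, 0.006, -0.194]
force: [0.6, -0.9, -1.3]
grip_width: 0.0453
time_s: 3.53
ee_pos: [0.5529, 0.1636, 0.1721]
eef_rot: [-3.14, 0.006, -0.191]
force: [-0.7, -0.3, -0.7]
grip_width: 0.0455
```

View pics/over2.png

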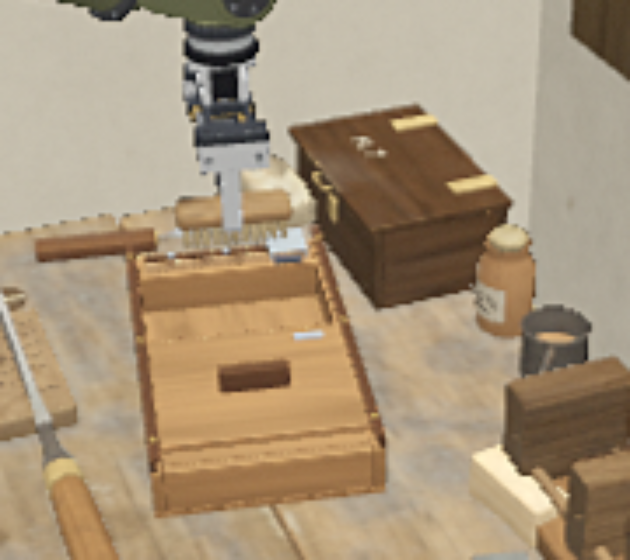

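The brush is held level and centred on the finger at (233,205), aligned with the case. Lowering it in.

```bash
python3 -m creep '{"translation":[[0,-12,-10],[0,-13,-40],[0,-13,-65],[0,-13,-85],[0,-13,-95]],"yaw":[0,0,0,0,0],"gripper":[255,255,255,255,255]}'
python3 -m creep '{"translation":[[0,0,-10],[0,0,-20],[0,0,-30],[0,0,-37],[0,0,-37]],"yaw":[0,0,0,0,0],"gripper":[255,255,255,255,255]}'
```

```text
time_s: 4.05
ee_pos: [0.5514, 0.1454, 0.0738]
eef_rot: [3.141, 0.01, -0.193]
force: [-1.1, -0.4, -1.6]
grip_width: 0.0453
time_s: 4.47
ee_pos: [0.5524, 0.145, 0.0371]
eef_rot: [3.142, 0.008, -0.193]
force: [0.5, -0.1, -0.8]
grip_width: 0.0451
```

```bash
python3 -m creep '{"translation":[[0,0,0],[0,0,0],[0,0,0],[0,0,0],[0,0,0]],"yaw":[0,0,0,0,0],"gripper":[80,80,80,80,80]}'
python3 -m creep '{"translation":[[0,0,0],[0,0,15],[0,0,35],[0,0,65],[0,0,100]],"yaw":[0,0,0,0,0],"gripper":[80,80,80,80,80]}'
python3 -m creep '{"translation":[[0,-40,20],[0,-80,20],[0,-115,20],[-10,-155,20],[-15,-195,20]],"yaw":[0,0,0,0,0],"gripper":[255,255,255,255,255]}'
python3 - <<'E'
from h import *
im,W,c=grab("top"); save("in.png",cv2.resize(im[150:260,180:330],None,fx=5,fy=5))
im,W,c=grab("scene"); save("ins.png",cv2.resize(im[140:250,190:300],None,fx=5,fy=5))
E
```

```text
time_s: 4.88
ee_pos: [0.5524, 0.1451, 0.0372]
eef_rot: [-3.142, 0.007, -0.193]
force: [-0.2, 0.2, -0.6]
grip_width: 0.0643
time_s: 5.3
ee_pos: [0.5515, 0.1449, 0.1371]
eef_rot: [3.141, 0.01, -0.193]
force: [-0.1, 1.1, 0.2]
grip_width: 0.0646
time_s: 5.72
ee_pos: [0.5357, -0.0516, 0.1572]
eef_rot: [3.141, 0.01, -0.193]
force: [0.8, 0.4, 0.7]
grip_width: 0.0347
```

View pics/in.png

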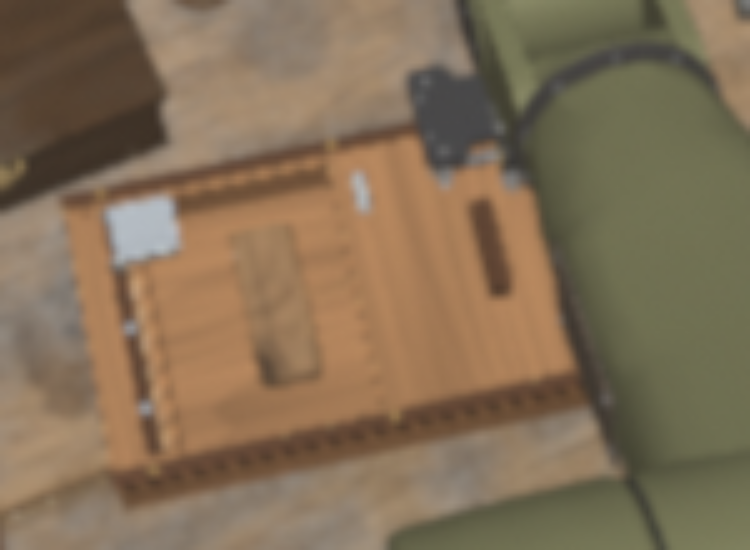

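The brush lies flat in the middle of the compartment, at (278,305), and is clear of the hatch path. Closing the fingers and dropping in behind the pull.

```bash
python3 -m creep '{"translation":[[-10,5,0],[-22,8,0],[-22,8,0],[-22,8,0],[-22,8,0]],"yaw":[0,0,0,0,0],"gripper":[255,255,255,255,255]}' 60
python3 -m creep '{"translation":[[0,0,-20],[0,0,-40],[0,0,-55],[0,0,-66],[0,0,-66]],"yaw":[0,0,0,0,0],"gripper":[255,255,255,255,255]}'
```

```text
time_s: 6.23
ee_pos: [0.5144, -0.0463, 0.1574]
eef_rot: [3.14, 0.009, -0.198]
force: [-0.1, 0.1, -0.1]
grip_width: 0.0003
time_s: 6.65
ee_pos: [0.5139, -0.046, 0.0893]
eef_rot: [3.14, 0.012, -0.197]
force: [0.5, -0.5, 0.9]
grip_width: 0.0006
```

```bash
python3 -m creep '{"translation":[[1,6,0],[2,12,0],[3,18,0],[4.5,24,0],[6,30,0]],"yaw":[0,0,0,0,0],"gripper":[255,255,255,255,255]}'
python3 -m creep '{"translation":[[1.5,7.8,0],[3,15.6,0],[4.6,23.4,0],[6.2,31.2,0],[7.8,39,0]],"yaw":[0,0,0,0,0],"gripper":[255,255,255,255,255]}'
python3 -m creep '{"translation":[[1.5,7.8,0],[3,15.6,0],[4.6,23.4,0],[6,30,0],[7.2,35,0]],"yaw":[0,0,0,0,0],"gripper":[255,255,255,255,255]}'
python3 - <<'E'
from h import *
im,W,c=grab("top");R=np.array(c["R"]);C=-R.T@c["t"]
save("push.png",cv2.resize(im[150:260,180:330],None,fx=5,fy=5))
print(ctrl.get_obs()["ee_pos"],ctrl.get_obs()["force"])
E
```

```text
time_s: 7.07
ee_pos: [0.52, -0.0156, 0.0901]
eef_rot: [3.139, 0.012, -0.197]
force: [-5.1, -4.3, 3.2]
grip_width: -0.0
time_s: 7.48
ee_pos: [0.5276, 0.0238, 0.0903]
eef_rot: [3.138, 0.012, -0.196]
force: [-2.8, -6.3, -1.6]
grip_width: 0.0004
time_s: 7.9
ee_pos: [0.5347, 0.0594, 0.0904]
eef_rot: [3.137, 0.013, -0.196]
force: [-3.3, -4.1, -1.3]
grip_width: 0.0003
[0.53492379 0.06013443 0.0905441 ] [-0.90337525  0.55756595  0.23998294]
```

View pics/push.png

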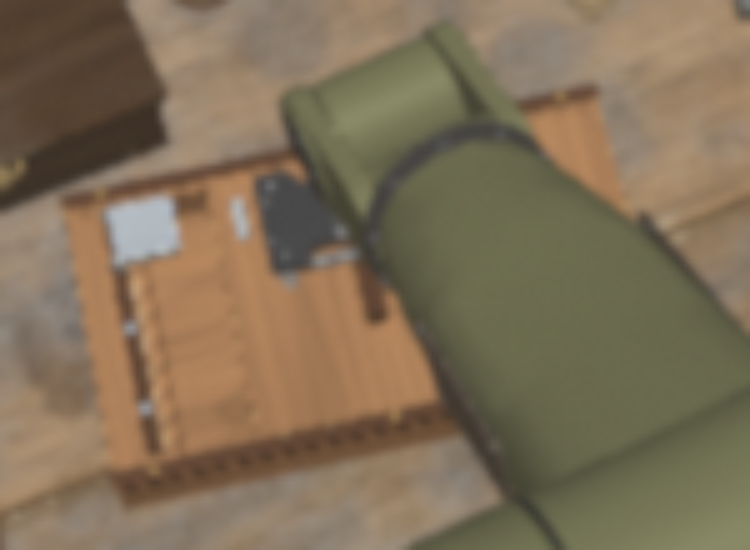

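The hatch is gliding, with its leading edge near (240,320) in this crop and the keeper at (150,330). TCP gives travel ≈ 0.10. The fingers are on the pull, though the arm hides most of it. Slowing down.

```bash
python3 -m creep '{"translation":[[0.8,4,0],[1.6,8,0],[2.4,12,0],[3.0,15,0],[3.4,17,0]],"yaw":[0,0,0,0,0],"gripper":[255,255,255,255,255]}'
for i in 1; do python3 -m creep '{"translation":[[0.2,0.9,0],[0.4,1.8,0],[0.5,2.7,0],[0.7,3.6,0],[0.9,4.4,0]],"yaw":[0,0,0,0,0],"gripper":[255,255,255,255,255]}'; python3 -m creep '{"translation":[[0.2,0.9,0],[0.4,1.8,0],[0.5,2.7,0],[0.7,3.6,0],[0.9,4.4,0]],"yaw":[0,0,0,0,0],"gripper":[255,255,255,255,255]}';  python3 -m creep '{"translation":[[0.2,0.9,0],[0.4,1.8,0],[0.5,2.7,0],[0.7,3.6,0],[0.9,4.4,0]],"yaw":[0,0,0,0,0],"gripper":[255,255,255,255,255]}'; done
```

```text
time_s: 8.37
ee_pos: [0.5384, 0.0776, 0.0906]
eef_rot: [3.138, 0.012, -0.196]
force: [-1.9, -1.4, -1.2]
grip_width: 0.0004
time_s: 8.78
ee_pos: [0.5394, 0.0821, 0.0907]
eef_rot: [3.138, 0.012, -0.196]
force: [0.0, -1.4, -0.4]
grip_width: 0.0004
time_s: 9.2
ee_pos: [0.5403, 0.0866, 0.0907]
eef_rot: [3.138, 0.012, -0.196]
force: [-1.6, -1.5, -0.3]
grip_width: 0.0003
time_s: 9.62
ee_pos: [0.5412, 0.0911, 0.0907]
eef_rot: [3.138, 0.012, -0.196]
force: [-1.0, -1.7, -0.5]
grip_width: 0.001
```

```bash
python3 -m creep '{"translation":[[0.2,0.9,0],[0.4,1.8,0],[0.5,2.7,0],[0.7,3.6,0],[0.9,4.4,0]],"yaw":[0,0,0,0,0],"gripper":[255,255,255,255,255]}'; python3 -m creep '{"translation":[[0.2,0.9,0],[0.4,1.8,0],[0.5,2.7,0],[0.7,3.6,0],[0.9,4.4,0]],"yaw":[0,0,0,0,0],"gripper":[255,255,255,255,255]}'
```

```text
time_s: 10.03
ee_pos: [0.5421, 0.0956, 0.0907]
eef_rot: [3.138, 0.012, -0.196]
force: [-2.2, -1.7, 0.4]
grip_width: 0.0007
time_s: 10.45
ee_pos: [0.543, 0.1001, 0.0907]
eef_rot: [3.138, 0.012, -0.196]
force: [-1.8, -1.2, 0.2]
grip_width: 0.0006
```

```bash
python3 -m creep '{"translation":[[0.2,0.8,0],[0.3,1.6,0],[0.5,2.4,0]],"yaw":[0,0,0],"gripper":[255,255,255]}'; python3 -m creep '{"translation":[[0.2,0.8,0],[0.3,1.6,0],[0.5,2.4,0]],"yaw":[0,0,0],"gripper":[255,255,255]}'
```

```text
time_s: 10.7
ee_pos: [0.5435, 0.1025, 0.0907]
eef_rot: [3.138, 0.012, -0.196]
force: [-2.0, -0.8, 0.4]
grip_width: 0.0005
time_s: 10.95
ee_pos: [0.544, 0.105, 0.0907]
eef_rot: [3.138, 0.012, -0.196]
force: [-1.7, -1.7, -0.2]
grip_width: 0.0006
```

```bash
python3 -m creep '{"translation":[[0.2,0.8,0],[0.3,1.6,0],[0.5,2.4,0]],"yaw":[0,0,0],"gripper":[255,255,255]}'; python3 -m creep '{"translation":[[0.2,0.8,0],[0.3,1.6,0],[0.5,2.4,0]],"yaw":[0,0,0],"gripper":[255,255,255]}'
```

```text
time_s: 11.2
ee_pos: [0.5445, 0.1075, 0.0907]
eef_rot: [3.138, 0.012, -0.196]
force: [-1.4, -1.6, 0.4]
grip_width: 0.0004
time_s: 11.45
ee_pos: [0.545, 0.1098, 0.0907]
eef_rot: [3.138, 0.013, -0.196]
force: [-2.7, -6.0, 1.0]
grip_width: 0.0004
```

```bash
python3 -m creep '{"translation":[[0.2,0.8,0],[0.3,1.6,0],[0.5,2.4,0]],"yaw":[0,0,0],"gripper":[255,255,255]}'
```

```text
time_s: 11.7
ee_pos: [0.5454, 0.1116, 0.0907]
eef_rot: [3.137, 0.013, -0.196]
force: [-3.1, -7.1, 1.8]
grip_width: 0.0004
```

The force rose at TCP y ≈ 0.109, which is the catch starting; the buffer should be near y ≈ 0.118. Small steps now.

```bash
python3 -m creep '{"translation":[[0.2,0.8,0],[0.3,1.6,0],[0.5,2.4,0]],"yaw":[0,0,0],"gripper":[255,255,255]}'
```

```text
time_s: 11.95
ee_pos: [0.5458, 0.1136, 0.0907]
eef_rot: [3.136, 0.013, -0.196]
force: [-2.4, -5.7, 0.5]
grip_width: 0.0006
```

```bash
python3 -m creep '{"translation":[[0.2,0.8,0],[0.3,1.6,0]],"yaw":[0,0],"gripper":[255,255]}'
```

```text
time_s: 12.12
ee_pos: [0.546, 0.115, 0.0907]
eef_rot: [3.136, 0.013, -0.196]
force: [-2.2, -3.5, 0.4]
grip_width: 0.0001
```

```bash
python3 -m creep '{"translation":[[0.2,0.8,0],[0.3,1.6,0]],"yaw":[0,0],"gripper":[255,255]}'
```

```text
time_s: 12.28
ee_pos: [0.5464, 0.1168, 0.0907]
eef_rot: [3.136, 0.013, -0.196]
force: [-0.9, -1.7, 0.5]
grip_width: 0.0005
```

```bash
python3 -m creep '{"translation":[[0.2,0.8,0]],"yaw":[0],"gripper":[255]}';python3 -m creep '{"translation":[[0.2,0.8,0]],"yaw":[0],"gripper":[255]}'
```

```text
time_s: 12.37
ee_pos: [0.5467, 0.1178, 0.0907]
eef_rot: [3.136, 0.013, -0.196]
force: [-1.2, -0.5, -0.5]
grip_width: 0.0005
time_s: 12.45
ee_pos: [0.547, 0.119, 0.0908]
eef_rot: [3.137, 0.013, -0.196]
force: [-0.6, -0.0, -0.0]
grip_width: 0.0003
```

```bash
python3 -m creep '{"translation":[[0.2,0.8,0]],"yaw":[0],"gripper":[255]}'; python3 -m creep '{"translation":[[0,0,0],[0,0,0]],"yaw":[0,0],"gripper":[255,255]}'
```

```text
time_s: 12.53
ee_pos: [0.5472, 0.1195, 0.0908]
eef_rot: [3.136, 0.013, -0.196]
force: [-5.2, -12.5, 4.6]
grip_width: 0.0004
time_s: 12.7
ee_pos: [0.5472, 0.1194, 0.0908]
eef_rot: [3.135, 0.013, -0.196]
force: [-2.3, -3.6, 0.1]
grip_width: 0.0006
```

The force fell to about 0 as the catch drew the hatch in, then jumped to 12.5 N: that is the buffer. Backing off, lifting and looking.

```bash
python3 -m creep '{"translation":[[-1,-5,0],[-4,-20,0],[-5,-25,20],[-5,-25,55],[-5,-25,90]],"yaw":[0,0,0,0,0],"gripper":[255,255,255,255,255]}'
python3 -m creep '{"translation":[[0,-40,10],[0,-80,10],[0,-120,10],[0,-160,10],[0,-200,10]],"yaw":[0,0,0,0,0],"gripper":[255,255,255,255,255]}'
python3 -m creep '{"translation":[[0,-40,0],[0,-80,0],[0,-80,0],[0,-80,0],[0,-80,0]],"yaw":[0,0,0,0,0],"gripper":[255,255,255,255,255]}'
python3 - <<'E'
from h import *
im,W,c=grab("top");R=np.array(c["R"]);C=-R.T@c["t"]; save("shut.png",cv2.resize(im[150:260,180:330],None,fx=5,fy=5))
w=W[165:250,190:320].reshape(-1,3)
o=np.array([.538,.0804]);ey=np.array([.197,.980]);ex=np.array([.980,-.197])
q=np.c_[(w[:,:2]-o)@ex,(w[:,:2]-o)@ey,w[:,2]]
m=(q[:,2]>.077)&(abs(q[:,0])<.042)&(q[:,1]<.12);print("pull case",m.sum(),np.median(q[m],0),cv2.minAreaRect((q[m,:2]*1000).astype(np.float32)))
E
```

```text
time_s: 13.12
ee_pos: [0.5417, 0.0939, 0.1813]
eef_rot: [3.135, 0.014, -0.196]
force: [-0.2, 0.2, 0.4]
grip_width: 0.0005
time_s: 13.53
ee_pos: [0.5415, -0.1079, 0.1917]
eef_rot: [3.136, 0.013, -0.196]
force: [0.2, 0.3, -0.5]
grip_width: 0.0005
time_s: 13.95
ee_pos: [0.5414, -0.1876, 0.1916]
eef_rot: [3.136, 0.013, -0.196]
force: [-0.2, 0.4, -0.7]
grip_width: 0.0005
pull case 91 [-0.00489961  0.05650718  0.08672216] ((-7.446989059448242, -62.24061584472656), (255.64505004882812, 70.1760025024414), 88.09376525878906)
```

View pics/shut.png

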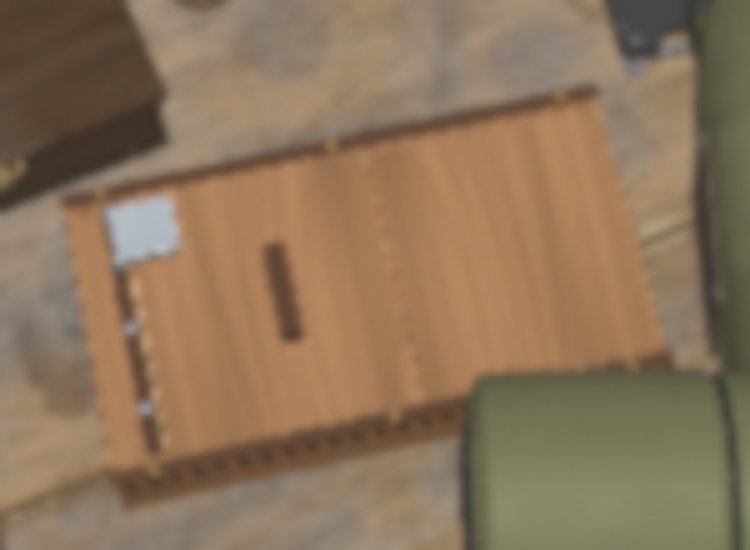

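The shut view shows the hatch's leading edge against the buffer strip at about (150,360), the pull at (283,292) (travel ≈ 0.16 m), and the arm clear. The force signature, catch onset about 10 mm before the hard stop, also matches. Handing in.

```bash
python3 -c "
from station import ctrl
print(ctrl.hand_in())"
```

```text
the job is handed in; nothing more can be done
None
```

I laid the brush flat in the middle of the compartment, then pushed the hatch shut by its pull at about 10 mm/s over the last part. The job is handed in at about 14 s of the 54 s allowed; no verdict was reported.

- **Catch and buffer:** resistance built to about 8 N roughly 10 mm before the end, then dropped to zero as the catch drew the hatch in. The buffer followed at a wrist peak of about 14 N, where I stopped and backed off. The limit is 40 N; I only saw readings at the end of each short move.
- **Hatch travel:** after I let go, the top camera put it at about 158 mm and the tool position at about 162 mm. The two differ by 4 mm, but both are above the 150 mm needed. In the last picture the hatch lies against the buffer with the arm clear.
- **Not measured directly:** I could not read the force of the hatch resting on the buffer. The brush was last seen lying flat before the hatch covered it. I kept clear of the billet, stone and gouge but did not re-measure them at the end.

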